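# Press a stone chisel home in its spring clips

### The arm

A 6-joint arm with a two-finger parallel gripper is mounted at the origin on the work surface. World frame = base frame: x ahead of the robot, y to its left, z up, the work surface at z = 0. Lengths are in m, angles in rad, forces in N, time in s.
With the tool pointing down it reaches from about 0.35 to 0.975 m from the base axis. Payload 4.9 kg.
Tool frame: the origin (TCP) lies at the very end of the fingers, on their centre line; the grasp point (between the pads) lies 19 mm behind it; z points along the fingers, y is the line along which they close (so a half turn about z gives the same grasp; the last joint's range is limited). The gripper opens to 85 mm and grips with 20 to 120 N. Pads are 22 mm wide; open, the fingers measure 114 mm over their backs; the gripper's body (76 mm by 85 mm) begins 54 mm behind the grasp point. The pads swing forward as they close: fully open they stand 13 mm farther back than shut.
Start: joints at [-1.256, 0.053, 1.613, -0, 1.476, -0.119], TCP at [0.263, -0.567, 0.231] pointing down, gripper open.
Joint ranges: [-3.01, 3.01], [-1.01, 2.22], [0.06, 2.58], [-1.02, 4.17], [0.09, 2.62], [-3.14, 3.14]. Speed limits (rad/s): [2.57, 2.57, 3.14, 3.14, 3.14, 3.14].

### API

Orientations are given as a unit quaternion [w, x, y, z].
In Python, from plant import state, optics, ticket, nets gives the robot as it stands. The module is installed in compiled form; this text tells all that it offers.
- The arm moves only by the shell command python3 -m inch 'ROWS' [OPENING]. ROWS is JSON, a list of rows, each an object of numbers: "dx", "dy", "dz": the shift along the tool's x, y, z as a fraction of full scale; "rx", "ry", "rz": the turn, a rotation vector about the tool's x, y, z as a fraction of full scale. In form: [{"dx": .., "dy": .., "dz": .., "rx": .., "ry": .., "rz": ..}, ...]. A call has 1 to 5 rows; each row is the pose to reach, as a shift and turn from the pose commanded when the call began, along the tool's axes at that moment; what a row does not reach only later rows make up. Full scale, the value 1, is 0.8 m for a shift and 1.5 rad for a turn. A row lasts 1/10 s, in which the tool goes at most 50 mm and 8.59 degrees, less where a joint would pass 70% of its speed; a pose out of reach is approached as far as the arm can. A call with a number of a shift or a turn outside -1 to 1 is refused whole. A call with a gripper value outside its range is refused whole. OPENING is the opening, from -1 (shut) to 1 (fully open), set as the call begins (- or left out, the last holds). The fingers move at their own pace and stop on an object; the grip force is fixed at half the most. Time passes only in rows, so rows that repeat a pose let the fingers close. It gives the time, the measured TCP pose, the force, the opening and the grip force at its end, in the units of the state.
- state(): the state, without advancing time (a new reading comes with each control period).
- optics.grab_frame(name): name is "scene" or "top"; returns the picture (400x640x3 uint8, red, green, blue); there is no depth.
- optics.camera_info(name): a dict with "fx", "fy", "cx", "cy" (pixels), "R" (3x3) and "t" (3): a world point X has camera coordinates R X + t. Camera axes: x right, y down, z forward; pixel columns grow to the right and rows downward; lengths in m; the calibration is good to about 2 mm. A picture is of the moment at which its call begins. camera_info takes no time and is no camera call.
- ticket.job_done(): hands the job in; it is judged then, once.
Trained networks look in the newest picture that a camera, given by its name, has taken for a name from the list of things; names that differ only in an ending like _2 or _b are one class to them, and where a whole thing is asked for, a point or a joint stands for the part that bears it (a point fixed in the world has none). Each returns a list of dicts, best first, with "confidence" (0 to 1); they miss things now and then, are a little off and sometimes report something else, mostly with a low value. They report only what shows in the picture. A call takes as long as a camera call. They do not tell look-alikes from the thing itself.
- nets.boxes_of(camera, name): "bbox" ([centre column, centre row, width, height] in pixels, round what is visible of it).
- nets.outline_of(camera, name): "pixels" (400x640 bool, what is visible of it) and "bbox" ([centre column, centre row, width, height] in pixels, round what is visible of it).
The state is a dict: "time": time; "joint_pos": joint angles; "joint_vel": joint speeds; "joint_efforts": joint torques, N m; "tool_pos": TCP position; "tool_rot": TCP orientation; "contact_force": force on the tool from outside, world axes, zero at the start; "ft_torque": the same for the moment, N m; "gripper_width": opening from 0.0 (shut) to 1.0 (fully open); "grasp_force": force on a finger pad.
Only numpy, scipy, OpenCV 4.12 (cv2) and the standard library are available. Lean on these libraries where they do the work, as an engineer would, in place of code of your own. Each camera call takes 0.05 s, during which the arm holds its last target. There are 200 camera calls.

### The job

Lift the steel chisel out of the wooden rest and press it down into the two spring clips of the tool rack until both have snapped around its shaft and it lies fully home, roughly centred on the rack, either way round. The clips stand on a softly sprung rail that gives way, so press gently and by feel, and stop pressing as soon as it has snapped in. Then let go, and leave the other things on the bench where they are.

Things in the scene. Friction and masses are not known exactly. Their poses are not given: they have to be found in the camera images.
- chisel: Bare steel stone chisel, 230 mm long, lying level: plain round shaft 16 mm in diameter, 190 mm long; dark struck head (21 mm diameter, 14 mm long) at its -x end, flat blade (22 mm wide, 7 mm thick) at its +x end. 0.2 to 0.4 kg. Origin on the shaft's axis at mid-length, about the centre of mass; x along the shaft towards the blade. It may roll about its axis, which does not matter.
- rest: Fixed wooden rest: foot board 160 x 70 x 12 mm with two V-notched blocks 110 mm apart (94 mm free between them), in which the chisel lies at the start. Origin at the centre of its underside; x along the chisel's axis, z up. The shaft's axis lies 62 mm above the origin; between the blocks 50 mm are free below it.
- rack: Fixed tool rack: blue base plate 190 x 90 x 12 mm, origin at the centre of its underside, z up, x along the tool's place. On two sprung guide pins it carries a wooden rail (170 x 50 x 12 mm, top 74 mm above the origin) that moves only straight down, damped: it starts to sink at about 4 N, then gives 1 mm per 0.35 N, to a hard stop at 46 mm (20 N). It rises again when released.
- seat (a point): Point on the rail midway between the two clips, where the middle of the chisel's axis is when fully seated; moves with the rail. x along the clips' common axis, y across, z up. 106 mm above the rack's origin when the rail is unloaded, 32 mm above the rail's top. Between the clips 94 mm are free for a gripper, down to the rail's top.
- near_clip (a point): Centre of the clip at the rail's -x end, 55 mm from the seat point on the seated shaft's axis; moves with the rail. Like the other, it has two upright steel spring fingers 16 mm wide along x, with inward bulges (8 mm above the seat, 11 mm free between them) and flared tips up to 20 mm above the seat. A centred shaft first touches the bulges with its axis about 15 mm above the seat.
- far_clip (a point): The same clip at the +x end, 55 mm from the seat point. Opening both together takes a push of 10 to 17 N, varying with friction; the rail sinks first, so they snap only 4 to 28 mm below the seat's unloaded height. Then the rail jumps up around the shaft, the force drops by 2 N or more and the shaft is held. A snapped-in chisel must not be pushed on beyond 34 mm below that height.
- plaster_head: Small white plaster head on a round foot, 140 mm tall, 92 mm wide; a bystander, to be left alone. Origin at the centre of its underside.
- mallet: Round wooden mallet standing on its head, 88 mm wide, 200 mm tall with the handle up; a bystander, to be left alone. Origin at the centre of its underside.
- stone_offcut: Offcut of pale marble 90 x 70 x 45 mm lying on the bench; a bystander, to be left alone. Origin at the centre of its underside.
Not all that is in view belongs to the job. What is meant by the chisel is not green, pink or yellow, and is the smaller of those in its own colour.

How it is judged:
On the way, in this order (a step that is already met when the one before it is completed fails the run):
1. the chisel is lifted clear of the wooden rest (its middle at least 100 mm above the rest's underside) (z of chisel in the frame of rest above 0.1 m), for 0.1 s.
2. both clips have snapped around the shaft: its axis lies within 3 mm of the seat's height at both clips (z of chisel in the frame of seat below 0.003 m and angle between the x axis of chisel and the x axis of seat, either way round below 0.05 rad and horizontal distance between chisel and seat below 0.02 m), for 0.2 s.
At the end, for the whole second after the job is handed in: The chisel lies still in both clips, released: the middle of its axis within 2.5 mm of the seat point in height, 4 mm across and 20 mm along the rack, and its axis within 0.04 rad of the clips' axis (either way round) (z of chisel in the frame of seat between -0.0025 and 0.0025 m and y of chisel in the frame of seat between -0.004 and 0.004 m and x of chisel in the frame of seat between -0.02 and 0.02 m and angle between the x axis of chisel and the x axis of seat, either way round below 0.04 rad and linear speed of chisel below 0.02 m/s); the robot touches nothing.
It fails at once if the chisel's contact forces on the rack (clips and rail, added up, sideways squeeze included) pass 30 N; this is about 18 to 20 N of downward push while the clips are being opened (contact force between chisel and rack above 30 N).
It fails at once if the robot itself presses on the rack with more than 25 N (contact force between any of the arm, the fingers and rack above 25 N).
It fails at once if the snapped-in chisel (within 1 mm of the seat's height) is pushed on, more than 34 mm below the seat's unloaded height (z of chisel in the frame of seat below 0.001 m and z of seat in the frame of rack below 0.072 m).
It fails at once if the plaster head, the mallet or the stone offcut is moved by more than 15 mm (distance of any of plaster_head, mallet, stone_offcut from where it was at the start of the episode above 0.015 m).
It also fails if it takes over 58 s, if anything falls off the work surface, if the arm or the gripper's body presses on something with over 40 N, if the wrist force passes 120 N, or if a joint passes its speed limit or range.

## Working session

There is one attempt and no reset: what is moved stays moved. The work goes in short steps, Python scripts to look and compute and a shell command to move; the robot and the scene stay as the last step left them, time stands still between calls to the robot, and variables do not carry over. Pictures are saved under pics/ and viewed, at most 10 in all, crops included, and the job is handed in when it is done.

```bash
mkdir -p pics
cat > h.py <<'E'
import numpy as np, cv2
from plant import state, optics, ticket, nets
def ray(cam,u,v):
    c=optics.camera_info(cam);R=np.array(c["R"]);t=np.array(c["t"])
    d=R.T@np.array([(u-c["cx"])/c["fx"],(v-c["cy"])/c["fy"],1.]);return -R.T@t,d
def onz(cam,u,v,z):
    o,d=ray(cam,u,v);return o+d*(z-o[2])/d[2]
def proj(cam,X):
    c=optics.camera_info(cam);p=np.array(c["R"])@np.array(X)+np.array(c["t"])
    return np.array([c["fx"]*p[0]/p[2]+c["cx"],c["fy"]*p[1]/p[2]+c["cy"]])
E
python3 - <<'E'
from h import *
for c in("top","scene"):
    im=optics.grab_frame(c);cv2.imwrite(f"pics/{c}0.png",im[:,:,::-1]);print(c,ray(c,320,200),optics.camera_info(c)["fx"])
    for n in("chisel","rest","rack","near_clip"):
        print(n,[(round(b["confidence"],2),np.round(b["bbox"]).tolist()) for b in nets.boxes_of(c,n)])
print(state())
E
```

```text
top (array([ 0.24357728, -0.09448739,  1.58372428]), array([ 0.19426796,  0.00537466, -0.98129102])) 442.2298320732071
chisel [(0.87, [476.0, 228.0, 46.0, 49.0]), (0.79, [380.0, 149.0, 48.0, 41.0]), (0.75, [344.0, 212.0, 24.0, 62.0]), (0.71, [232.0, 263.0, 9.0, 57.0]), (0.59, [386.0, 300.0, 93.0, 23.0])]
rest [(0.86, [343.0, 212.0, 27.0, 47.0])]
rack [(0.95, [261.0, 193.0, 31.0, 52.0]), (0.58, [343.0, 212.0, 28.0, 61.0])]
near_clip [(0.74, [258.0, 189.0, 23.0, 48.0]), (0.66, [342.0, 211.0, 22.0, 62.0])]
scene (array([ 1.68394827, -0.07364025,  0.89669403]), array([-0.82708217, -0.00948516, -0.56202401])) 366.23979712286274
chisel [(0.68, [272.0, 181.0, 61.0, 15.0]), (0.62, [259.0, 264.0, 59.0, 34.0]), (0.6, [390.0, 188.0, 17.0, 38.0]), (0.47, [186.0, 214.0, 27.0, 29.0]), (0.45, [303.0, 209.0, 24.0, 35.0])]
rest [(0.58, [302.0, 219.0, 30.0, 29.0])]
rack [(0.62, [376.0, 222.0, 39.0, 52.0])]
near_clip [(0.83, [378.0, 215.0, 29.0, 39.0])]
{'time': 0.5, 'joint_pos': array([-1.25600701e+00,  5.27020323e-02,  1.61292150e+00,  8.42528063e-06,
        1.47600199e+00, -1.19015670e-01]), 'joint_vel': array([ 5.93124189e-04, -9.88369437e-05, -9.79834637e-04,  9.04740259e-04,
        6.44655365e-04,  2.03221397e-04]), 'joint_efforts': array([-3.69314239e-04, -3.93216240e+01, -3.70025074e+01, -1.10454971e-04,
        1.34942693e-03,  4.01511571e-06]), 'tool_pos': array([ 0.2626888 , -0.56708396,  0.23128945]), 'tool_rot': array([-1.67658042e-05,  9.76568819e-01,  2.15205345e-01,  2.56747963e-06]), 'contact_force': array([ 0.55229991,  0.1009926 , -0.61228165]), 'ft_torque': array([-0.05005057,  0.01252902, -0.02100971]), 'grasp_force': 0.0, 'gripper_width': 1.0004035580758197}
```

View pics/top0.png

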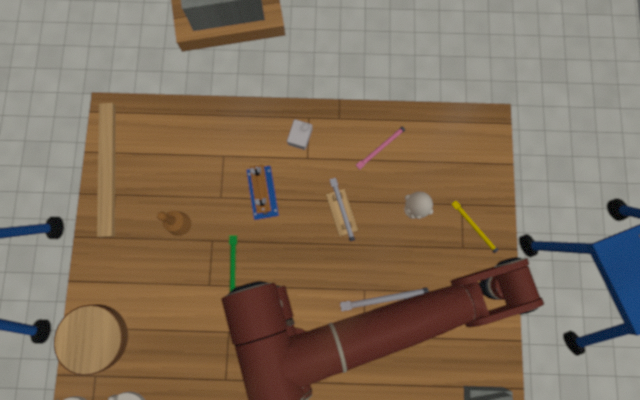

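View pics/scene0.png

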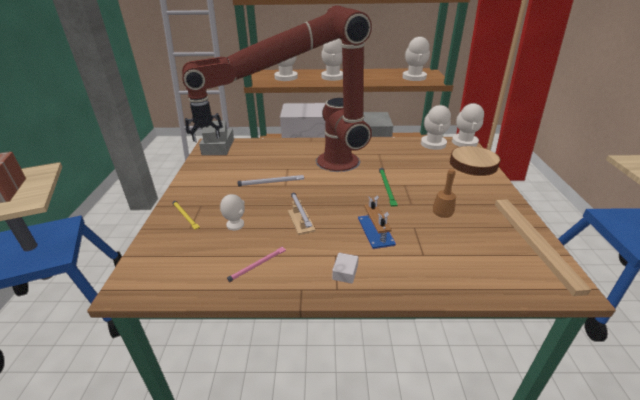

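Top view: five chisel-like tools. They are pink (380,149), yellow (474,226), green (233,263), large grey on the bench (385,299) and small grey in the rest (343,210). The last one fits the description. The rack is at (262,192). I'll check it in a close crop and measure.

Run:
```python
from h import *
im=optics.grab_frame("top")
cv2.imwrite("pics/crop1.png",cv2.resize(im[150:250,230:370,::-1],None,fx=5.7,fy=5.7,interpolation=cv2.INTER_CUBIC))
for o in nets.outline_of("top","chisel"):
    m=o["pixels"];v,u=np.nonzero(m)
    P=np.array([onz("top",a,b,.062)[:2] for a,b in zip(u,v)])
    (c,s,a)=cv2.minAreaRect(P.astype(np.float32)*1000);
    mu=P.mean(0);w,V=np.linalg.eigh(np.cov((P-mu).T));d=V[:,1];q=(P-mu)@d;e=(P-mu)@V[:,0]
    print(round(o["confidence"],2),np.round(o["bbox"]),"rectc",np.round(c,1),np.round(s,1),"yaw",np.degrees(np.arctan2(d[1],d[0])), "mid",mu+d*(q.max()+q.min())/2)
hsv=cv2.cvtColor(im,cv2.COLOR_RGB2HSV)
m=cv2.inRange(hsv,(100,120,60),(125,255,255));m[:150]=0;m[240:]=0;m[:,:235]=0;m[:,290:]=0
v,u=np.nonzero(m);P=np.array([onz("top",a,b,.012)[:2] for a,b in zip(u,v)])*1000
print("plate",cv2.minAreaRect(P.astype(np.float32)),len(P))
for o in nets.outline_of("top","rest")[:1]:
    v,u=np.nonzero(o["pixels"]);P=np.array([onz("top",a,b,.03)[:2] for a,b in zip(u,v)])*1000
    print("rest",cv2.minAreaRect(P.astype(np.float32)))
```

```text
0.98 [386. 298.  92.  27.] rectc [ 212.2 -314.9] [ 29.9 301.5] yaw 102.26736627698435 mid [ 0.21311652 -0.31471717]
0.81 [344. 212.  24.  56.] rectc [ 517.4 -166.7] [225.8  21.3] yaw -161.06458002183484 mid [ 0.51682883 -0.16506582]
0.68 [234. 262.   8.  57.] rectc [322.7 205.1] [181.   27.6] yaw -177.03410520519154 mid [0.32252873 0.20673675]
0.57 [475. 228.  43.  53.] rectc [ 467.5 -627.9] [221.2  19.6] yaw -139.53701102348828 mid [ 0.4671401 -0.6274872]
0.54 [380. 149.  49.  38.] rectc [ 745.6 -297.3] [ 20.6 222.4] yaw 132.7549271409181 mid [ 0.74468172 -0.29815239]
plate ((577.0458374023438, 125.4393310546875), (182.091796875, 83.60118865966797), 11.927151679992676) 359
rest ((510.2423095703125, -163.09658813476562), (161.7661590576172, 73.65935516357422), 18.34360122680664)
```

View pics/crop1.png

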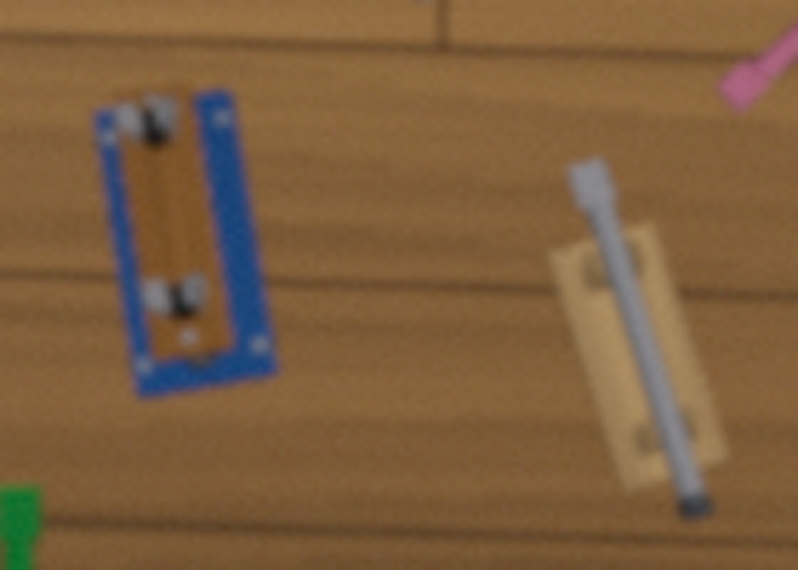

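The crop shows the grey steel chisel lying in the rest: blade at the top (590,180), dark head at the bottom (692,505). That confirms the choice. The rack's clips are at (150,122) and (178,298) in the crop.

```bash
cat >> h.py <<'E'
from scipy.spatial.transform import Rotation as Ro
def rows(x,y,z,yaw):
    s=state();q=s["tool_rot"];R=Ro.from_quat([q[1],q[2],q[3],q[0]])
    X=np.array([np.cos(yaw),np.sin(yaw),0]);Z=np.array([0,0,-1.]);T=Ro.from_matrix(np.c_[X,np.cross(Z,X),Z])
    d=R.inv().apply(np.array([x,y,z])-s["tool_pos"]);w=(R.inv()*T).as_rotvec()
    print("t",round(s["time"],2),"pos",s["tool_pos"].round(4),"F",s["contact_force"].round(2),"w",round(s["gripper_width"],3),"g",s["grasp_force"])
    print("d",(d/.8).round(4),"r",(w/1.5).round(4),"mm",np.linalg.norm(d)*1000)
E
python3 - <<'E'
from h import *
rows(.517,-.166,.2,np.radians(18.8))
for n in("plaster_head","mallet","stone_offcut"):
    b=nets.boxes_of("top",n)[0];print(n,b["bbox"],onz("top",b["bbox"][0],b["bbox"][1],.07))
E
```

```text
t 0.65 pos [ 0.2627 -0.5671  0.2313] F [ 0.15  0.73 -0.07] w 0.997 g 0.0
d [ 0.4992 -0.3213  0.0392] r [ 0.     -0.      0.0705] mm 475.9361149534093
plaster_head [418.4, 205.3, 25.6, 28.2] [ 0.53459146 -0.42935225  0.07      ]
mallet [174.8, 224.2, 36.6, 22.3] [0.44330719 0.41238093 0.07      ]
stone_offcut [300.6, 137.4, 23.4, 34.0] [ 0.76913496 -0.01016282  0.07      ]
```

```bash
python3 -m inch '[{"dx":0.05,"dy":-0.032,"rz":0.02},{"dx":0.1,"dy":-0.064,"rz":0.04},{"dx":0.15,"dy":-0.096,"rz":0.06},{"dx":0.2,"dy":-0.129,"rz":0.07},{"dx":0.25,"dy":-0.161,"rz":0.0705}]'
python3 - <<'E'
from h import *
rows(.517,-.166,.2,np.radians(18.8))
E
```

```text
t 0.8 pos [ 0.2627 -0.5671  0.2313] F [ 0.12 -0.03  0.81] w 1.004 g 0.0
d [ 0.4992 -0.3213  0.0391] r [0.     0.     0.0705] mm 475.9484480567852validation failed for argument at $[0]...
```

```bash
python3 -m inch '[{"dx":0.05,"dy":-0.032,"dz":0,"rx":0,"ry":0,"rz":0.02},{"dx":0.1,"dy":-0.064,"dz":0,"rx":0,"ry":0,"rz":0.04},{"dx":0.15,"dy":-0.096,"dz":0,"rx":0,"ry":0,"rz":0.06},{"dx":0.2,"dy":-0.129,"dz":0,"rx":0,"ry":0,"rz":0.07},{"dx":0.25,"dy":-0.161,"dz":0,"rx":0,"ry":0,"rz":0.0705}]'
python3 - <<'E'
from h import *
rows(.517,-.166,.2,np.radians(18.8))
E
```

```text
time: 1.3
tool_pos: [0.3907, -0.3645, 0.2315]
tool_rot: [0.0, 0.987, 0.163, 0.0]
contact_force: [0.7, -0.2, -0.1]
gripper_width: 0.998
grasp_force: 0.0
t 1.3 pos [ 0.3907 -0.3645  0.2315] F [ 0.73 -0.22 -0.1 ] w 0.998 g 0.0
d [ 0.2292 -0.1842  0.0394] r [ 0.0004 -0.0002 -0.0005] mm 237.38148018203879
```

```bash
python3 -m inch '[{"dx":0.048,"dy":-0.038,"dz":0,"rx":0,"ry":0,"rz":0},{"dx":0.096,"dy":-0.077,"dz":0,"rx":0,"ry":0,"rz":0},{"dx":0.144,"dy":-0.115,"dz":0.02,"rx":0,"ry":0,"rz":0},{"dx":0.19,"dy":-0.15,"dz":0.039,"rx":0,"ry":0,"rz":0},{"dx":0.227,"dy":-0.182,"dz":0.039,"rx":0,"ry":0,"rz":0}]'
python3 -m inch '[{"dx":0,"dy":0,"dz":0,"rx":0,"ry":0,"rz":0},{"dx":0,"dy":0,"dz":0,"rx":0,"ry":0,"rz":0}]'
python3 - <<'E'
from h import *
rows(.517,-.166,.046,np.radians(18.8))
im=optics.grab_frame("scene")
cv2.imwrite("pics/crop2.png",cv2.resize(im[150:250,250:410,::-1],None,fx=5,fy=5,interpolation=cv2.INTER_CUBIC))
E
```

```text
time: 1.8
tool_pos: [0.5148, -0.167, 0.1976]
tool_rot: [-0.001, 0.986, 0.164, -0.001]
contact_force: [0.3, -0.9, -0.1]
gripper_width: 1.0
grasp_force: 0.0
time: 2.0
tool_pos: [0.5153, -0.1693, 0.2002]
tool_rot: [0.0, 0.986, 0.164, -0.0]
contact_force: [1.2, 0.1, 0.4]
gripper_width: 0.997
grasp_force: 0.0
t 2.0 pos [ 0.5153 -0.1693  0.2002] F [1.25 0.1  0.35] w 0.997 g 0.0
d [ 0.0034 -0.0032  0.1927] r [0.0003 0.0002 0.0013] mm 154.21266440994103
```

View pics/crop2.png

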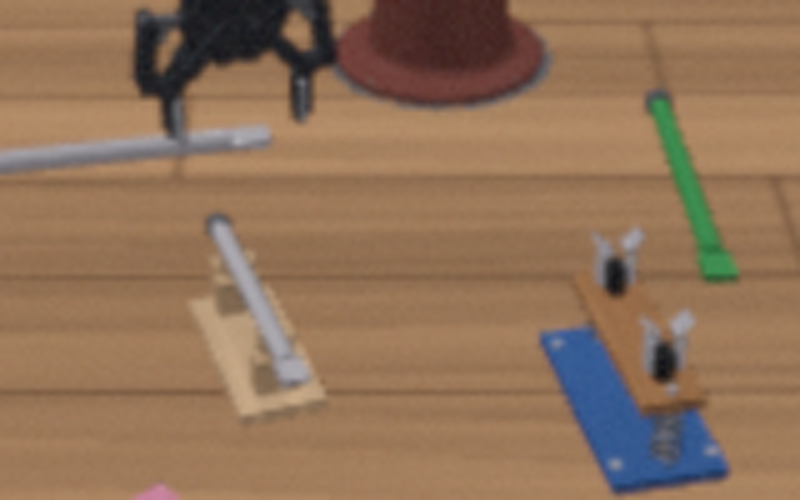

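The scene crop shows the chisel in the rest, head at (218,222) and blade at (292,372). The open gripper is above and behind it at (240,60), and the two clips are at (617,265) and (665,350). I'll descend and close.

```bash
python3 -m inch '[{"dx":0.0034,"dy":-0.0032,"dz":0.045,"rx":0,"ry":0,"rz":0},{"dx":0.0034,"dy":-0.0032,"dz":0.09,"rx":0,"ry":0,"rz":0},{"dx":0.0034,"dy":-0.0032,"dz":0.135,"rx":0,"ry":0,"rz":0},{"dx":0.0034,"dy":-0.0032,"dz":0.17,"rx":0,"ry":0,"rz":0},{"dx":0.0034,"dy":-0.0032,"dz":0.1927,"rx":0,"ry":0,"rz":0}]'
python3 -m inch '[{"dx":0,"dy":0,"dz":0,"rx":0,"ry":0,"rz":0},{"dx":0,"dy":0,"dz":0,"rx":0,"ry":0,"rz":0}]'
python3 -m inch '[{"dx":0,"dy":0,"dz":0,"rx":0,"ry":0,"rz":0},{"dx":0,"dy":0,"dz":0,"rx":0,"ry":0,"rz":0},{"dx":0,"dy":0,"dz":0,"rx":0,"ry":0,"rz":0},{"dx":0,"dy":0,"dz":0,"rx":0,"ry":0,"rz":0},{"dx":0,"dy":0,"dz":0,"rx":0,"ry":0,"rz":0}]' -1
python3 -m inch '[{"dx":0,"dy":0,"dz":0,"rx":0,"ry":0,"rz":0},{"dx":0,"dy":0,"dz":0,"rx":0,"ry":0,"rz":0},{"dx":0,"dy":0,"dz":0,"rx":0,"ry":0,"rz":0}]'
```

```text
time: 2.55
tool_pos: [0.5149, -0.1676, 0.0436]
tool_rot: [-0.001, 0.987, 0.162, -0.001]
contact_force: [0.1, -0.2, -0.5]
gripper_width: 1.002
grasp_force: 0.0
time: 2.75
tool_pos: [0.5167, -0.1678, 0.0465]
tool_rot: [0.0, 0.987, 0.162, 0.0]
contact_force: [0.3, -0.1, 0.9]
gripper_width: 0.995
grasp_force: 0.0
time: 3.25
tool_pos: [0.5161, -0.1638, 0.0465]
tool_rot: [-0.004, 0.987, 0.163, -0.001]
contact_force: [-3.9, 6.7, 7.0]
gripper_width: 0.162
grasp_force: 58.4
time: 3.55
tool_pos: [0.5161, -0.1639, 0.0465]
tool_rot: [-0.003, 0.987, 0.163, -0.001]
contact_force: [-4.3, 8.9, 8.5]
gripper_width: 0.165
grasp_force: 58.4
```

```bash
python3 -m inch '[{"dx":0,"dy":0,"dz":-0.015,"rx":0,"ry":0,"rz":0},{"dx":0,"dy":0,"dz":-0.05,"rx":0,"ry":0,"rz":0},{"dx":0,"dy":0,"dz":-0.1,"rx":0,"ry":0,"rz":0},{"dx":0,"dy":0,"dz":-0.15,"rx":0,"ry":0,"rz":0},{"dx":0,"dy":0,"dz":-0.2,"rx":0,"ry":0,"rz":0}]'
python3 -m inch '[{"dx":0,"dy":0,"dz":0,"rx":0,"ry":0,"rz":0},{"dx":0,"dy":0,"dz":0,"rx":0,"ry":0,"rz":0},{"dx":0,"dy":0,"dz":0,"rx":0,"ry":0,"rz":0}]'
python3 - <<'E'
from h import *
# rack from plate corners in top crop, z=.012, and clip centres at z~.115, in both views
cr=[(97,112),(232,90),(277,372),(137,395)]
C=np.array([onz("top",230+(a-2.85)/5.7,150+(b-2.85)/5.7,.012)[:2] for a,b in cr]);print(C.round(4),"centre",C.mean(0))
for i,j in((3,0),(2,1),(0,1),(3,2)): d=C[j]-C[i];print(np.hypot(*d),np.degrees(np.arctan2(d[1],d[0])))
for n,l in(("top",[(155,125,.1),(180,298,.1)]),("scene",[(617,265,.1),(665,350,.1)])):
    for a,b,z in l:
        p=(230+(a-2.85)/5.7,150+(b-2.85)/5.7) if n=="top" else (250+(a-2.5)/5,150+(b-2.5)/5)
        print(n,onz(n,*p,z).round(4))
for c in("top","scene"):
    o=nets.outline_of(c,"rack")[0];m=o["pixels"]
    im=optics.grab_frame(c);h=cv2.cvtColor(im,cv2.COLOR_RGB2HSV)
    cb=cv2.inRange(h,(100,120,50),(125,255,255))
    v,u=np.nonzero(cv2.dilate(m.astype(np.uint8),np.ones((5,5)))*cb);P=np.array([onz(c,a,b,.012)[:2] for a,b in zip(u,v)])
    print(c,cv2.minAreaRect((P*1000).astype(np.float32)))
rows(.577,.125,.25,np.radians(11.9))
E
```

```text
time: 4.05
tool_pos: [0.5161, -0.1663, 0.2068]
tool_rot: [-0.0, 0.987, 0.163, -0.001]
contact_force: [1.2, -0.4, -3.7]
gripper_width: 0.161
grasp_force: 58.7
time: 4.35
tool_pos: [0.5154, -0.1659, 0.2032]
tool_rot: [-0.001, 0.987, 0.163, -0.002]
contact_force: [0.7, -0.1, -4.4]
gripper_width: 0.163
grasp_force: 58.9
[[0.6619 0.1866]
 [0.6791 0.1006]
 [0.4961 0.0633]
 [0.4788 0.1509]] centre [0.57899179 0.12536287]
0.18652509829727346 11.05432375784731
0.18672520079007782 11.524992256075812
0.08770291352985649 -78.70262145998092
0.08923617946760848 -78.83123271724592
top [0.6314 0.1353 0.1   ]
top [0.5252 0.1146 0.1   ]
scene [0.5304 0.1151 0.1   ]
scene [0.6377 0.1371 0.1   ]
top ((577.3641357421875, 125.50653076171875), (182.7421875, 83.6011962890625), 11.927163124084473)Traceback (most recent call last):
  File "<stdin>", line 11, in <module>
IndexError: list index out of range
```

Run:
```python
from h import *
rows(.580,.1255,.19,np.radians(11.3))
```

```text
t 4.5 pos [ 0.5156 -0.166   0.2033] F [-0.06 -0.48 -3.5 ] w 0.158 g 58.860034346580505
d [ 0.1937 -0.3189  0.0169] r [-0.0019  0.0023  0.0872] mm 298.80225308882353
```

```bash
python3 -m inch '[{"dx":0.02,"dy":-0.033,"dz":0,"rx":0,"ry":0,"rz":0.02},{"dx":0.05,"dy":-0.082,"dz":0,"rx":0,"ry":0,"rz":0.04},{"dx":0.08,"dy":-0.131,"dz":0,"rx":0,"ry":0,"rz":0.06},{"dx":0.11,"dy":-0.18,"dz":0,"rx":0,"ry":0,"rz":0.08},{"dx":0.14,"dy":-0.23,"dz":0,"rx":0,"ry":0,"rz":0.0872}]'
python3 - <<'E'
from h import *
rows(.580,.1255,.19,np.radians(11.3))
E
```

```text
time: 5.0
tool_pos: [0.5631, 0.0455, 0.2045]
tool_rot: [-0.0, 0.995, 0.098, -0.001]
contact_force: [1.0, 0.4, -4.1]
gripper_width: 0.163
grasp_force: 59.0
t 5.0 pos [0.5631 0.0455 0.2045] F [ 0.99  0.39 -4.06] w 0.163 g 59.004769921302795
d [ 0.0403 -0.094   0.0181] r [-0.0002  0.0013 -0.0007] mm 83.07121388497177
```

```bash
python3 -m inch '[{"dx":0.02,"dy":-0.045,"dz":0.008,"rx":0,"ry":0,"rz":0},{"dx":0.033,"dy":-0.078,"dz":0.016,"rx":0,"ry":0,"rz":0},{"dx":0.04,"dy":-0.093,"dz":0.018,"rx":0,"ry":0,"rz":0},{"dx":0.04,"dy":-0.093,"dz":0.018,"rx":0,"ry":0,"rz":0},{"dx":0.04,"dy":-0.093,"dz":0.018,"rx":0,"ry":0,"rz":0}]'
python3 - <<'E'
from h import *
rows(.580,.1255,.15,np.radians(11.3))
im=optics.grab_frame("top")
a=cv2.resize(im[150:240,220:320,::-1],None,fx=6,fy=6,interpolation=cv2.INTER_CUBIC)
s=optics.grab_frame("scene")
b=cv2.resize(s[150:260,330:430,::-1],None,fx=5.4,fy=5.4,interpolation=cv2.INTER_CUBIC)
cv2.imwrite("pics/t3.png",a);cv2.imwrite("pics/s3.png",b)
E
```

```text
time: 5.5
tool_pos: [0.5801, 0.1222, 0.191]
tool_rot: [0.0, 0.995, 0.098, -0.001]
contact_force: [-0.1, 0.3, -3.7]
gripper_width: 0.158
grasp_force: 59.0
t 5.5 pos [0.5801 0.1222 0.191 ] F [-0.12  0.26 -3.7 ] w 0.158 g 59.04364764690399
d [ 0.0007 -0.0041  0.0512] r [ 0.0005  0.0009 -0.0001] mm 41.0941888720269
```

View pics/t3.png

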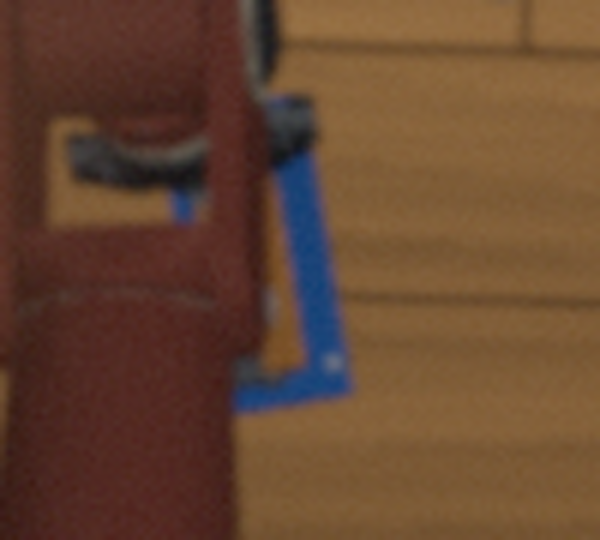

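View pics/s3.png

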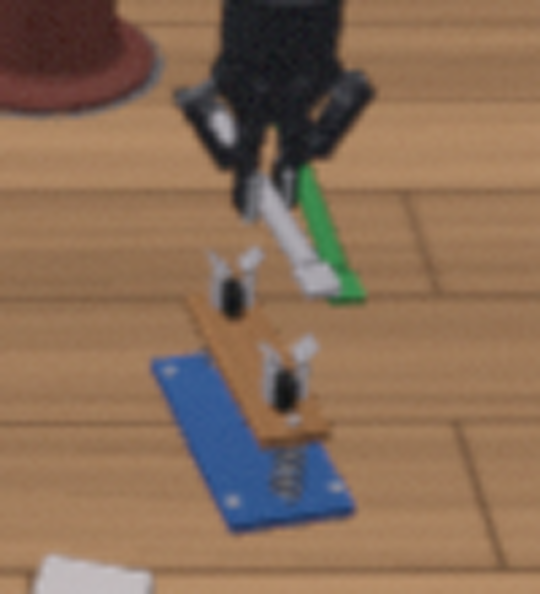

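Top view: the arm hides the clips. The scene crop shows the chisel held level from (262,190) to the blade at (320,285), with clip tip pairs around (233,258) and (289,349). I'll check the alignment numerically in the scene view and recover sub-pixel clip positions.

```bash
python3 - <<'E'
from h import *
s=optics.grab_frame("scene")
f=lambda a,b:(330+(a-2.7)/5.4,150+(b-2.7)/5.4)
g=lambda p:np.round([(p[0]-330)*5.4+2.7,(p[1]-150)*5.4+2.7],1)
for a,b in((233.5,258),(289,349)): print("tips mid",onz("scene",*f(a,b),.126).round(4))
for a,b in((233,297),(286,388)): print("black",onz("scene",*f(a,b),.10).round(4))
yaw=np.radians(11.3);X=np.array([np.cos(yaw),np.sin(yaw),0]);Y=np.array([-X[1],X[0],0])
S=np.array([.58,.1255,.106]);T=state()["tool_pos"]+[0,0,.016]
for q in(-.055,.055):
  print("pred tips",q,[g(proj("scene",S+X*q+Y*w+[0,0,.02])) for w in(-.012,0,.012)])
print("pred chisel",[g(proj("scene",T+X*q)) for q in(.02,.05,.08,.115)])
o=nets.outline_of("scene","chisel")
for k in o:
  if abs(k["bbox"][0]-384)<15 and abs(k["bbox"][1]-193)<15:
    v,u=np.nonzero(k["pixels"]);print(k["bbox"],k["confidence"])
    for r in np.unique(v): print(g((u[v==r].mean(),r)),(v==r).sum(),end=" ")
# top-view: from the empty image: clip shape by rows
E
python3 - <<'E'
from h import *
im=cv2.imread("pics/scene0.png")
a=cv2.resize(im[185:250,350:410],None,fx=9,fy=9,interpolation=cv2.INTER_CUBIC)
t=cv2.imread("pics/top0.png")
b=cv2.resize(t[160:225,240:290],None,fx=9,fy=9,interpolation=cv2.INTER_CUBIC)
cv2.imwrite("pics/clips.png",cv2.resize(np.hstack([a,b]),None,fx=.8,fy=.8))
E
```

```text
tips mid [0.5334 0.1123 0.126 ]
tips mid [0.6406 0.1363 0.126 ]
black [0.5437 0.1126 0.1   ]
black [0.6486 0.1355 0.1   ]
pred tips -0.055 [array([219.3, 254.1]), array([235.8, 252.2]), array([252.2, 250.2])]
pred tips 0.055 [array([270.1, 345.2]), array([287.6, 342.9]), array([305.1, 340.7])]
pred chisel [array([274.8, 210.2]), array([290.2, 234.9]), array([306.2, 260.7]), array([325.6, 292. ])]
[381.6, 187.5, 27.8, 35.0] 0.6
[224.1 110.7] 1 [221.4 116.1] 2 [221.4 121.5] 2 [221.4 126.9] 2 [224.1 132.3] 1 [270.  197.1] 2 [272.7 202.5] 3 [275.4 207.9] 4 [275.4 213.3] 4 [278.1 218.7] 5 [280.8 224.1] 4 [286.2 229.5] 4 [288.9 234.9] 5 [291.6 240.3] 4 [294.3 245.7] 5 [299.7 251.1] 5 [302.4 256.5] 4 [305.1 261.9] 5 [310.5 267.3] 5 [313.2 272.7] 6 [315.9 278.1] 7 [318.6 283.5] 6 [318.6 288.9] 6 [324.  294.3] 4
```

View pics/clips.png

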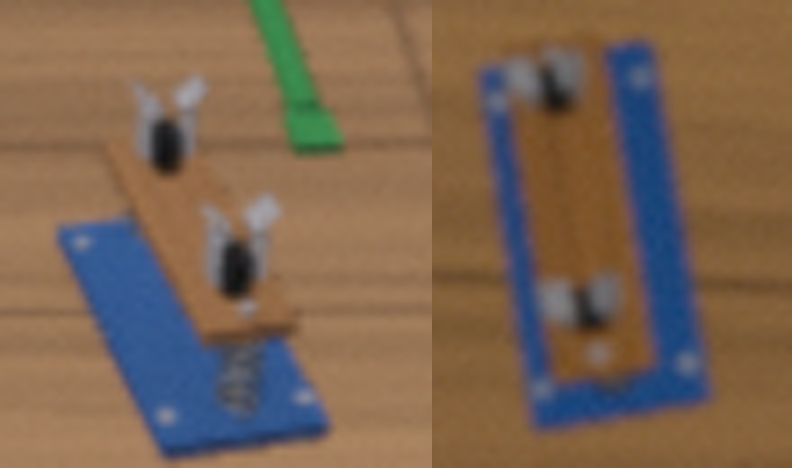

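Run:
```python
from h import *
yaw=np.radians(11.4);X=np.array([np.cos(yaw),np.sin(yaw)]);Y=np.array([-X[1],X[0]]);S=np.array([.58,.1255])
def L(c,o,pts,z):
    for a,b in pts:
        p=onz(c,o[0]+(a-3.6)/7.2,o[1]+(b-3.6)/7.2,z)[:2]-S;print(c,(a,b),"z",z,"along",round(p@X*1000,1),"across",round(p@Y*1000,1))
t=(240,160);s=(350,185)
L("top",t,[(45,70),(221,42),(278,400),(103,430)],.012)
L("scene",s,[(58,228),(165,455),(328,428)],.012)
L("top",t,[(121,380),(220,365),(173,40)],.074)
L("scene",s,[(108,145),(205,335),(295,320)],.074)
L("top",t,[(114.5,71),(148,297)],.118)
L("top",t,[(121,95),(158,305)],.09)
L("scene",s,[(166,143),(236,268)],.09)
L("scene",s,[(171.5,88),(243,208)],.126)
L("scene",s,[(170,132),(239,257)],.1)
```

```text
top (45, 70) z 0.012 along 92.6 across 46.5
top (221, 42) z 0.012 along 92.1 across -43.9
top (278, 400) z 0.012 along -95.6 across -44.3
top (103, 430) z 0.012 along -95.8 across 44.1
scene (58, 228) z 0.012 along -91.4 across -45.1
scene (165, 455) z 0.012 along 102.1 across -45.1
scene (328, 428) z 0.012 along 99.2 across 41.6
top (121, 380) z 0.074 along -84.2 across 24.5
top (220, 365) z 0.074 along -85.0 across -23.5
top (173, 40) z 0.074 along 78.7 across -25.1
scene (108, 145) z 0.074 along -79.0 across -23.6
scene (205, 335) z 0.074 along 87.6 across -24.5
scene (295, 320) z 0.074 along 85.5 across 22.8
top (114.5, 71) z 0.118 along 55.1 across 0.9
top (148, 297) z 0.118 along -55.7 across 1.2
top (121, 95) z 0.09 along 50.9 across 2.4
top (158, 305) z 0.09 along -54.3 across -0.0
scene (166, 143) z 0.09 along -52.6 across -0.4
scene (236, 268) z 0.09 along 58.9 across -0.0
scene (171.5, 88) z 0.126 along -51.5 across -0.4
scene (243, 208) z 0.126 along 57.5 across 0.8
scene (170, 132) z 0.1 along -48.4 across -0.3
scene (239, 257) z 0.1 along 62.9 across -0.7
```

Run:
```python
from h import *
rows(.581,.1257,.115,np.radians(11.4))
```

```text
t 5.7 pos [0.5805 0.1218 0.1919] F [-0.27  0.36 -2.86] w 0.162 g 59.04370129108429
d [ 0.0016 -0.0047  0.0961] r [ 0.0002 -0.0003 -0.0023] mm 76.95660672680808
```

```bash
python3 -m inch '[{"dx":0.0016,"dy":-0.0047,"dz":0.01,"rx":0,"ry":0,"rz":-0.0023},{"dx":0.0016,"dy":-0.0047,"dz":0.035,"rx":0,"ry":0,"rz":-0.0023},{"dx":0.0016,"dy":-0.0047,"dz":0.065,"rx":0,"ry":0,"rz":-0.0023},{"dx":0.0016,"dy":-0.0047,"dz":0.085,"rx":0,"ry":0,"rz":-0.0023},{"dx":0.0016,"dy":-0.0047,"dz":0.094,"rx":0,"ry":0,"rz":-0.0023}]'
python3 -m inch '[{"dx":0,"dy":0,"dz":0,"rx":0,"ry":0,"rz":0},{"dx":0,"dy":0,"dz":0,"rx":0,"ry":0,"rz":0},{"dx":0,"dy":0,"dz":0,"rx":0,"ry":0,"rz":0}]'
python3 - <<'E'
from h import *
rows(.581,.1257,.105,np.radians(11.4))
s=optics.grab_frame("scene")
cv2.imwrite("pics/s4.png",cv2.resize(s[165:250,335:425,::-1],None,fx=7,fy=7,interpolation=cv2.INTER_CUBIC))
E
```

```text
time: 6.2
tool_pos: [0.5793, 0.1266, 0.1136]
tool_rot: [-0.0, 0.995, 0.1, -0.002]
contact_force: [-1.3, -0.4, -3.4]
gripper_width: 0.164
grasp_force: 59.1
time: 6.5
tool_pos: [0.5819, 0.127, 0.118]
tool_rot: [0.0, 0.995, 0.1, 0.001]
contact_force: [-0.9, -0.1, -4.0]
gripper_width: 0.161
grasp_force: 59.1
t 6.5 pos [0.5819 0.127  0.118 ] F [-0.94 -0.07 -4.  ] w 0.161 g 59.09273386001587
d [-0.0015  0.0014  0.0162] r [ 0.0002 -0.0018  0.0011] mm 13.070410844069746
```

View pics/s4.png

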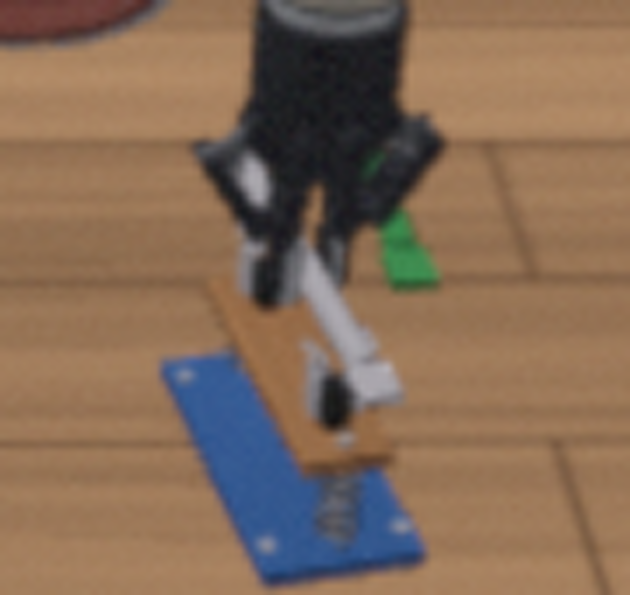

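The crop shows the chisel over the clips: blade at (375,385), far clip at (325,385), no contact yet. I'll lower it by feel.

```bash
python3 -m inch '[{"dx":-0.001,"dy":0.0012,"dz":0.003,"rx":0,"ry":0,"rz":0},{"dx":-0.001,"dy":0.0012,"dz":0.006,"rx":0,"ry":0,"rz":0},{"dx":-0.001,"dy":0.0012,"dz":0.009,"rx":0,"ry":0,"rz":0},{"dx":-0.001,"dy":0.0012,"dz":0.011,"rx":0,"ry":0,"rz":0},{"dx":-0.001,"dy":0.0012,"dz":0.013,"rx":0,"ry":0,"rz":0}]'
python3 -m inch '[{"dx":0,"dy":0,"dz":0.001,"rx":0,"ry":0,"rz":0},{"dx":0,"dy":0,"dz":0.002,"rx":0,"ry":0,"rz":0},{"dx":0,"dy":0,"dz":0.003,"rx":0,"ry":0,"rz":0}]'
```

```text
time: 7.05
tool_pos: [0.5803, 0.1262, 0.1062]
tool_rot: [-0.0, 0.995, 0.1, 0.0]
contact_force: [-2.3, 1.4, 0.9]
gripper_width: 0.169
grasp_force: 59.5
time: 7.35
tool_pos: [0.5805, 0.1263, 0.1043]
tool_rot: [-0.0, 0.995, 0.1, 0.0]
contact_force: [-2.7, 2.5, 1.2]
gripper_width: 0.161
grasp_force: 59.7
```

```bash
python3 -m inch '[{"dx":0,"dy":-0.001,"dz":0.0015,"rx":0,"ry":0,"rz":0},{"dx":0,"dy":-0.001,"dz":0.003,"rx":0,"ry":0,"rz":0},{"dx":0,"dy":-0.001,"dz":0.0045,"rx":0,"ry":0,"rz":0},{"dx":0,"dy":-0.001,"dz":0.006,"rx":0,"ry":0,"rz":0}]'
python3 -c "from plant import state;s=state();print(s['contact_force'],s['ft_torque'],s['tool_pos'])"
```

```text
time: 7.75
tool_pos: [0.5806, 0.1266, 0.0992]
tool_rot: [0.0, 0.995, 0.1, 0.001]
contact_force: [-2.2, 1.2, 4.5]
gripper_width: 0.16
grasp_force: 60.0
[-2.24613539  1.1913614   4.54047289] [0.21281517 0.28365395 0.13052855] [0.58057678 0.12659904 0.09924973]
```

```bash
python3 -m inch '[{"dx":0,"dy":0,"dz":0.0015,"rx":0,"ry":0,"rz":0},{"dx":0,"dy":0,"dz":0.003,"rx":0,"ry":0,"rz":0},{"dx":0,"dy":0,"dz":0.0045,"rx":0,"ry":0,"rz":0},{"dx":0,"dy":0,"dz":0.006,"rx":0,"ry":0,"rz":0}]'
python3 -c "from plant import state;s=state();print(s['contact_force'],s['ft_torque'],s['tool_pos'])"
```

```text
time: 8.15
tool_pos: [0.5806, 0.1266, 0.0945]
tool_rot: [0.0, 0.995, 0.1, 0.001]
contact_force: [-2.5, 1.4, 5.9]
gripper_width: 0.161
grasp_force: 60.1
[-2.4767848   1.38765985  5.85528659] [0.1784565  0.35768855 0.15455592] [0.58058563 0.12660705 0.09447962]
```

```bash
python3 -m inch '[{"dx":0,"dy":-0.0005,"dz":0.0015,"rx":0,"ry":0,"rz":0},{"dx":0,"dy":-0.0005,"dz":0.003,"rx":0,"ry":0,"rz":0},{"dx":0,"dy":-0.0005,"dz":0.0045,"rx":0,"ry":0,"rz":0}]'
```

```text
time: 8.45
tool_pos: [0.5806, 0.1267, 0.0911]
tool_rot: [0.0, 0.995, 0.1, 0.001]
contact_force: [-3.1, -0.1, 7.8]
gripper_width: 0.163
grasp_force: 60.1
```

```bash
python3 -m inch '[{"dx":0,"dy":0,"dz":0.0015,"rx":0,"ry":0,"rz":0},{"dx":0,"dy":0,"dz":0.003,"rx":0,"ry":0,"rz":0},{"dx":0,"dy":0,"dz":0.0045,"rx":0,"ry":0,"rz":0}]'
```

```text
time: 8.75
tool_pos: [0.5806, 0.1267, 0.0878]
tool_rot: [0.0, 0.995, 0.1, 0.001]
contact_force: [-3.4, -0.3, 7.8]
gripper_width: 0.164
grasp_force: 60.3
```

```bash
python3 -m inch '[{"dx":0,"dy":0,"dz":0.0015,"rx":0,"ry":0,"rz":0},{"dx":0,"dy":0,"dz":0.003,"rx":0,"ry":0,"rz":0},{"dx":0,"dy":0,"dz":0.0045,"rx":0,"ry":0,"rz":0}]'
```

```text
time: 9.05
tool_pos: [0.5807, 0.1267, 0.0845]
tool_rot: [0.0, 0.995, 0.1, 0.001]
contact_force: [-2.9, -1.6, 8.9]
gripper_width: 0.164
grasp_force: 60.4
```

```bash
python3 -m inch '[{"dx":0,"dy":0,"dz":0.0015,"rx":0,"ry":0,"rz":0},{"dx":0,"dy":0,"dz":0.003,"rx":0,"ry":0,"rz":0}]'
```

```text
time: 9.25
tool_pos: [0.5808, 0.1267, 0.0823]
tool_rot: [0.0, 0.995, 0.1, 0.001]
contact_force: [-4.2, 0.2, 10.0]
gripper_width: 0.167
grasp_force: 60.5
```

```bash
python3 -m inch '[{"dx":0,"dy":0,"dz":0.0015,"rx":0,"ry":0,"rz":0},{"dx":0,"dy":0,"dz":0.003,"rx":0,"ry":0,"rz":0}]'
```

```text
time: 9.45
tool_pos: [0.581, 0.1267, 0.0801]
tool_rot: [0.0, 0.995, 0.1, 0.001]
contact_force: [-4.3, 0.6, 9.9]
gripper_width: 0.161
grasp_force: 60.5
```

```bash
python3 -m inch '[{"dx":0,"dy":0,"dz":0.0015,"rx":0,"ry":0,"rz":0},{"dx":0,"dy":0,"dz":0.003,"rx":0,"ry":0,"rz":0}]'
```

```text
time: 9.65
tool_pos: [0.5811, 0.1267, 0.0779]
tool_rot: [0.0, 0.995, 0.1, 0.001]
contact_force: [-4.4, -0.8, 11.1]
gripper_width: 0.164
grasp_force: 60.6
```

```bash
python3 -m inch '[{"dx":0,"dy":0,"dz":0.0015,"rx":0,"ry":0,"rz":0},{"dx":0,"dy":0,"dz":0.003,"rx":0,"ry":0,"rz":0}]'
```

```text
time: 9.85
tool_pos: [0.5814, 0.1267, 0.0757]
tool_rot: [0.0, 0.995, 0.1, 0.001]
contact_force: [-3.3, 0.0, 12.4]
gripper_width: 0.161
grasp_force: 60.6
```

```bash
python3 -m inch '[{"dx":0,"dy":0,"dz":0.0015,"rx":0,"ry":0,"rz":0},{"dx":0,"dy":0,"dz":0.0025,"rx":0,"ry":0,"rz":0}]'
```

```text
time: 10.05
tool_pos: [0.5816, 0.1267, 0.0739]
tool_rot: [0.0, 0.995, 0.1, 0.002]
contact_force: [-3.6, 0.7, 11.5]
gripper_width: 0.164
grasp_force: 60.7
```

```bash
python3 -m inch '[{"dx":0,"dy":0,"dz":0.0015,"rx":0,"ry":0,"rz":0},{"dx":0,"dy":0,"dz":0.0025,"rx":0,"ry":0,"rz":0}]'
```

```text
time: 10.25
tool_pos: [0.5818, 0.1267, 0.0721]
tool_rot: [0.0, 0.995, 0.1, 0.002]
contact_force: [-3.9, 0.0, 14.0]
gripper_width: 0.16
grasp_force: 60.7
```

```bash
python3 -m inch '[{"dx":0,"dy":0,"dz":0.0015,"rx":0,"ry":0,"rz":0},{"dx":0,"dy":0,"dz":0.0025,"rx":0,"ry":0,"rz":0}]'
```

```text
time: 10.45
tool_pos: [0.5822, 0.1268, 0.0703]
tool_rot: [0.0, 0.995, 0.1, 0.002]
contact_force: [-2.9, -0.1, 12.9]
gripper_width: 0.162
grasp_force: 60.8
```

```bash
python3 -m inch '[{"dx":0,"dy":0,"dz":0.0012,"rx":0,"ry":0,"rz":0},{"dx":0,"dy":0,"dz":0.002,"rx":0,"ry":0,"rz":0}]'
python3 -c "
from h import *
s=state();print(s['contact_force'],s['ft_torque'],s['tool_rot'])
s=optics.grab_frame('scene')
cv2.imwrite('pics/s5.png',cv2.resize(s[165:250,335:425,::-1],None,fx=7,fy=7,interpolation=cv2.INTER_CUBIC))"
```

```text
time: 10.65
tool_pos: [0.5826, 0.1269, 0.0688]
tool_rot: [0.0, 0.995, 0.1, 0.003]
contact_force: [-1.2, 0.3, 11.7]
gripper_width: 0.163
grasp_force: 60.7
[-1.15153407  0.28126693 11.6778182 ] [0.07364995 0.13787969 0.02321982] [3.14741769e-04 9.94979664e-01 1.00036192e-01 2.85113058e-03]
```

View pics/s5.png

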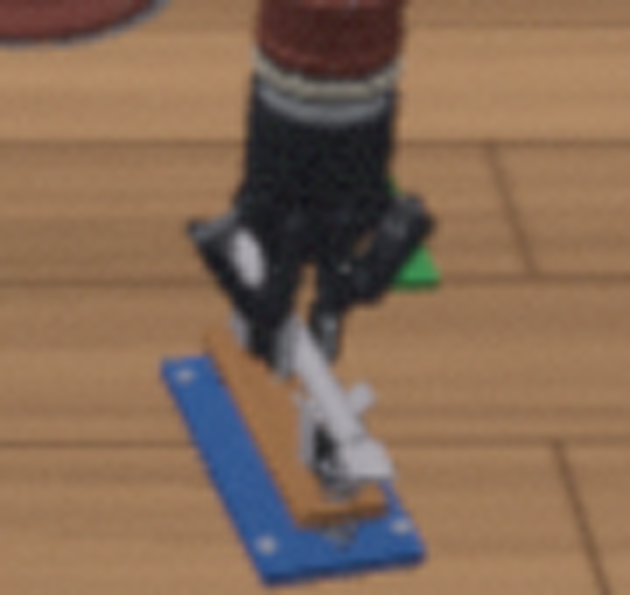

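The crop shows the shaft between the far clip's finger tips (305,405) and (365,400), with the rail pressed well down. There's no clear snap yet. Force is about level, so I continue gently.

```bash
python3 -m inch '[{"dx":0,"dy":0,"dz":0.001,"rx":0,"ry":0,"rz":0},{"dx":0,"dy":0,"dz":0.0018,"rx":0,"ry":0,"rz":0}]'
```

```text
time: 10.9
tool_pos: [0.5811, 0.1267, 0.065]
tool_rot: [0.0, 0.995, 0.1, 0.001]
contact_force: [-0.6, -0.4, 8.7]
gripper_width: 0.166
grasp_force: 60.5
```

```bash
python3 -c "from plant import state;s=state();print(s['contact_force'],s['ft_torque'],s['tool_rot'])"
```

```text
[-0.56009371 -0.3782998   8.72485362] [-0.00680501  0.06315672  0.00436124] [2.98965803e-04 9.94984641e-01 1.00018095e-01 1.36182250e-03]
```

Force dropped from about 16.5 N to 12.4 N of push. That matches the rail spring alone at 25.5 mm, so both clips have snapped. I'll ease up with the rail, then release.

```bash
python3 -m inch '[{"dx":0,"dy":0,"dz":0,"rx":0,"ry":0,"rz":0},{"dx":0,"dy":0,"dz":-0.004,"rx":0,"ry":0,"rz":0},{"dx":0,"dy":0,"dz":-0.009,"rx":0,"ry":0,"rz":0},{"dx":0,"dy":0,"dz":-0.014,"rx":0,"ry":0,"rz":0},{"dx":0,"dy":0,"dz":-0.019,"rx":0,"ry":0,"rz":0}]'
```

```text
time: 11.4
tool_pos: [0.5796, 0.1268, 0.0792]
tool_rot: [0.0, 0.995, 0.1, -0.001]
contact_force: [2.2, -0.3, -2.2]
gripper_width: 0.161
grasp_force: 59.6
```

```bash
python3 -m inch '[{"dx":0,"dy":0,"dz":-0.003,"rx":0,"ry":0,"rz":0},{"dx":0,"dy":0,"dz":-0.006,"rx":0,"ry":0,"rz":0},{"dx":0,"dy":0,"dz":-0.008,"rx":0,"ry":0,"rz":0},{"dx":0,"dy":0,"dz":-0.008,"rx":0,"ry":0,"rz":0},{"dx":0,"dy":0,"dz":-0.008,"rx":0,"ry":0,"rz":0}]'
```

```text
time: 11.9
tool_pos: [0.5796, 0.1268, 0.0861]
tool_rot: [0.0, 0.995, 0.1, -0.001]
contact_force: [-1.2, -1.1, 1.8]
gripper_width: 0.162
grasp_force: 59.7
```

```bash
python3 -m inch '[{"dx":0,"dy":0,"dz":-0.003,"rx":0,"ry":0,"rz":0},{"dx":0,"dy":0,"dz":-0.003,"rx":0,"ry":0,"rz":0},{"dx":0,"dy":0,"dz":-0.003,"rx":0,"ry":0,"rz":0}]'
python3 -m inch '[{"dx":0,"dy":0,"dz":0,"rx":0,"ry":0,"rz":0},{"dx":0,"dy":0,"dz":0,"rx":0,"ry":0,"rz":0},{"dx":0,"dy":0,"dz":0,"rx":0,"ry":0,"rz":0},{"dx":0,"dy":0,"dz":0,"rx":0,"ry":0,"rz":0},{"dx":0,"dy":0,"dz":0,"rx":0,"ry":0,"rz":0}]' 0.6
python3 -m inch '[{"dx":0,"dy":0,"dz":0,"rx":0,"ry":0,"rz":0},{"dx":0,"dy":0,"dz":0,"rx":0,"ry":0,"rz":0}]'
```

```text
time: 12.2
tool_pos: [0.5795, 0.1269, 0.0883]
tool_rot: [0.0, 0.995, 0.1, -0.001]
contact_force: [-1.7, -1.3, 1.1]
gripper_width: 0.165
grasp_force: 59.6
time: 12.7
tool_pos: [0.5801, 0.1271, 0.0885]
tool_rot: [-0.0, 0.995, 0.1, 0.0]
contact_force: [-0.3, 0.3, 0.6]
gripper_width: 0.802
grasp_force: 0.0
time: 12.9
tool_pos: [0.58, 0.127, 0.0885]
tool_rot: [-0.0, 0.995, 0.1, 0.0]
contact_force: [-0.1, 0.0, 1.4]
gripper_width: 0.803
grasp_force: 0.0
```

Released. I'll retreat upwards, then sideways to clear the view.

```bash
python3 -m inch '[{"dx":0,"dy":0,"dz":-0.02,"rx":0,"ry":0,"rz":0},{"dx":0,"dy":0,"dz":-0.05,"rx":0,"ry":0,"rz":0},{"dx":0,"dy":0,"dz":-0.1,"rx":0,"ry":0,"rz":0},{"dx":0,"dy":0,"dz":-0.15,"rx":0,"ry":0,"rz":0},{"dx":0,"dy":0,"dz":-0.2,"rx":0,"ry":0,"rz":0}]'
python3 -m inch '[{"dx":-0.01,"dy":0.04,"dz":0,"rx":0,"ry":0,"rz":0},{"dx":-0.02,"dy":0.09,"dz":0,"rx":0,"ry":0,"rz":0},{"dx":-0.03,"dy":0.14,"dz":0,"rx":0,"ry":0,"rz":0},{"dx":-0.04,"dy":0.19,"dz":0,"rx":0,"ry":0,"rz":0},{"dx":-0.05,"dy":0.24,"dz":0,"rx":0,"ry":0,"rz":0}]'
python3 -m inch '[{"dx":0,"dy":0,"dz":0,"rx":0,"ry":0,"rz":0},{"dx":0,"dy":0,"dz":0,"rx":0,"ry":0,"rz":0},{"dx":0,"dy":0,"dz":0,"rx":0,"ry":0,"rz":0}]'
python3 - <<'E'
from h import *
s=optics.grab_frame('scene');t=optics.grab_frame('top')
a=cv2.resize(s[175:255,345:415],None,fx=5.5,fy=5.5,interpolation=cv2.INTER_CUBIC);b=cv2.resize(t[155:235,230:300],None,fx=5.5,fy=5.5,interpolation=cv2.INTER_CUBIC)
cv2.imwrite('pics/end.png',np.hstack([a,b])[:,:,::-1])
yaw=np.radians(11.4);X=np.array([np.cos(yaw),np.sin(yaw)]);Y=np.array([-X[1],X[0]]);S=np.array([.58,.1255])
for o in nets.outline_of("top","chisel"):
    v,u=np.nonzero(o["pixels"]);P=np.array([onz("top",p,q,.106)[:2] for p,q in zip(u,v)])-S
    if np.hypot(*P.mean(0))<.1: print((P@X).min(),(P@X).max(),(P@Y).mean(),np.degrees(np.polyfit(P@X,P@Y,1)[0]))
E
```

```text
time: 13.4
tool_pos: [0.5799, 0.127, 0.2515]
tool_rot: [-0.0, 0.995, 0.1, 0.001]
contact_force: [0.4, 0.8, -0.1]
gripper_width: 0.801
grasp_force: 0.0
time: 13.9
tool_pos: [0.5791, -0.0707, 0.2503]
tool_rot: [0.0, 0.995, 0.1, 0.001]
contact_force: [-0.2, -0.2, 0.2]
gripper_width: 0.798
grasp_force: 0.0
time: 14.2
tool_pos: [0.5792, -0.0683, 0.2492]
tool_rot: [-0.0, 0.995, 0.101, 0.0]
contact_force: [0.2, -0.2, 0.1]
gripper_width: 0.8
grasp_force: 0.0
-0.1169155695252161 0.11437437811844438 0.00011096214427690525 0.04337730474128879
```

View pics/end.png

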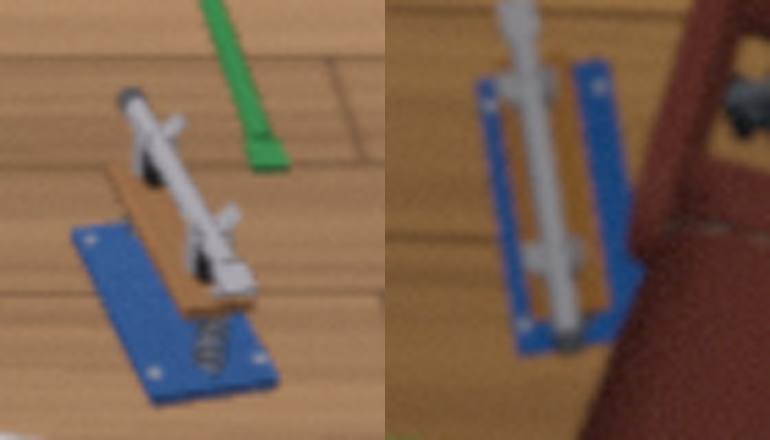

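The picture shows the chisel between both clips, head at (130,98) and blade at (235,275) in the left view. It is centred, parallel to the rack and released, and the rail is back up. Handing in.

```bash
python3 -c "
from plant import ticket;print(ticket.job_done())"
```

```text
the job is handed in; nothing more can be done
None
```

The chisel is snapped into both clips, centred and released; the arm stayed clear of the bystanders, and the job was handed in at about 14 s, though the hand-in gave no verdict.

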